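# Fetch the boxed-in test cube for weighing

### The arm

A 6-joint arm with a two-finger parallel gripper is mounted at the origin on a cart in front of the work surface, level with it; the furniture and walls round the work are solid. World frame = base frame: x ahead of the robot, y to its left, z up, the work surface at z = 0. Lengths are in mm, angles in degrees, forces in N, time in s.
With the tool pointing down it reaches from about 425 to 950 mm from the base axis. Payload 3.5 kg.
Tool frame: the origin (TCP) lies midway between the tips of the shut fingers; the grasp point (between the pads) lies 19 mm behind it; z points along the fingers, y is the line along which they close (so a half turn about z gives the same grasp; the last joint's range is limited). The gripper opens to 85 mm and grips with 20 to 120 N. Pads are 22 mm wide; open, the fingers measure 114 mm over their backs; the gripper's body (76 mm by 85 mm) begins 54 mm behind the grasp point. The pads swing forward as they close: fully open they stand 13 mm farther back than shut.
Start: joints at [-82.449, 16.404, 90.338, -0, 73.258, -8.594], TCP at [187.732, -648.354, 231.325] pointing down, gripper open.
Joint ranges: [-158.93, 158.93], [-51.34, 127.21], [12.03, 142.37], [-87.48, 267.48], [13.55, 161.25], [-162.69, 162.69]. Speed limits (degrees/s): [159.86, 159.86, 180, 180, 180, 180].

### API

Orientations are given as [roll, pitch, yaw] about the fixed x, y, z axes, in that order (R = Rz(yaw) Ry(pitch) Rx(roll)).
In Python, from station import ctrl gives the robot as it stands. The module is installed in compiled form; this text tells all that it offers.
- The arm moves only by the tool servo_tool, never from a script. Its argument "increments" is a list that holds one entry, the list of rows, each a list of 7 numbers: the turn, a rotation vector about the tool's x, y, z in rad, then the shift along the tool's x, y, z in mm, then the opening, from 0 (shut) to 1 (fully open). A call has 1 to 12 rows; each row shifts and turns the commanded pose from where the row before left it, along the tool's axes as they then stand; what a row does not reach is not made up. A row lasts 1/12 s, in which the tool goes at most 41.7 mm and 7.16 degrees, less where a joint would pass 70% of its speed; a pose out of reach is approached as far as the arm can. A call is refused whole if a number of a shift passes 41.7 or a number of a turn 0.125, either way. A call with a gripper value outside its range is refused whole. The fingers move at their own pace and stop on an object; "squeeze" is the grip in N (left out, the last holds). Time passes only in rows, so rows that do not move let the fingers close. It gives the time, the measured TCP pose, the force, the opening and the grip force at its end, in the units of the state.
- ctrl.state(): the state, without advancing time (a new reading comes with each control period).
- ctrl.capture(name): name is "side" or "top"; returns a dict with "color" (384x512x3 uint8, red, green, blue), "z_map" (384x512 float32, mm along the optical axis (not along the pixel's ray), 0 where there is no reading), "K" (3x3 intrinsics, pixels), "pose" (4x4, takes a point from camera to world coordinates). Camera axes: x right, y down, z forward; pixel columns grow to the right and rows downward; lengths in mm; the calibration is good to about 2 mm. A picture is of the moment at which its call begins.
- ctrl.job_done(): hands the job in; it is judged then, once.
The state is a dict: "t": time; "qpos": joint angles; "dq": joint speeds; "tau": joint torques, N m; "ee_pos": TCP position; "tcp_rot": TCP orientation; "force": force on the tool from outside, world axes, zero at the start; "ft_torque": the same for the moment, N m; "width": finger opening in mm; "grip_force": force on a finger pad.
Only numpy, scipy, OpenCV 4.12 (cv2) and the standard library are available. Lean on these libraries where they do the work, as an engineer would, in place of code of your own. Each camera call takes 0.05 s, during which the arm holds its last target. There are 200 camera calls.

### The job

Weigh the dark concrete cube that is boxed in on the blue specimen tray: first clear the concrete core, the blue-lidded jar and the brown dropper bottle out of its way, all three standing upright on the green mat, without shifting the cube, and then move the cube to the middle of the scale's steel pan. Only when the cube is on the pan, put each of the three back, upright, exactly where it stood on the tray at the start, and leave the cube on the scale. Tip nothing over and leave the white pipe elbow that lies on the bench alone.

Things in the scene. Friction and masses are not known exactly. Their poses are not given: they have to be found in the camera images.
- core_center (a point): Grey concrete core, a plain cylinder 50 mm in diameter and 100 mm tall, about 0.46 kg, standing on the tray at the start. Upright. The given point is its centre, half-way up, on its axis; z axis up along the axis (50 mm above its foot). Tall for a gripper with short fingers: best gripped in its upper third.
- jar_center (a point): Round clear jar of grey grit with a blue lid, 62 mm in diameter and 76 mm tall, about 0.19 kg (the lid, 60 mm wide, is the top 18 mm and does not come off), standing on the tray at the start. Upright. The given point is its centre, half-way up, on its axis; z axis up along the axis (38 mm above its foot).
- dropper_center (a point): Brown dropper bottle with a black teat, 102 mm tall, about 0.07 kg: body 32 mm in diameter up to 70 mm above its foot, neck and teat (24 mm, then 13 mm) above that; grip the body. The one on the tray (a like one far off at the right is a bystander). Upright. The given point is its centre, half-way up, on its axis; z axis up along the axis (51 mm above its foot).
- cube_center (a point): Dark grey concrete cube, 50 mm on a side, about 0.29 kg, in the middle of the far long side of the tray, boxed in by the core, the jar and the dropper bottle (gaps of about 10 to 25 mm). The given point is its centre, 25 mm above its foot; its axes are square to its faces, z up.
- tray: Blue shallow tray, fixed, 150 mm (its x) by 215 mm (its y), origin at the centre of its underside; floor 8 mm above the bench, rim 14 mm high. White marks on the floor, centres in the tray's frame (mm): three round ones at (35, 66), (-31, 0), (35, -66), for core, jar and dropper in an order that differs each start (note it first), and a square one at (35, 0) for the cube.
- mat: Green square mat, fixed, 150 x 150 mm and 3 mm thick, free at the start: the side area for what is cleared away. Origin at the centre of its underside, x and y along its sides. Room for all three things about 90 mm apart.
- scale: Grey bench scale, fixed, 135 mm (its x) by 115 mm (its y), with the small display and keys on its -x side; origin at the centre of its underside. Pan: see the point pan.
- pan (a point): Centre of the top of the scale's steel pan, 38 mm above the bench; the pan is flat, rigid, 100 x 106 mm, with no rim. Axes as the scale's.
- elbow_center (a point): White plastic pipe elbow, 58 x 58 x 35 mm, loose on the bench near the work; a bystander, to be left alone. The given point is the middle of its outline, half-way up.

How it is judged (in metres and radians):
On the way, in this order (a step that is already met when the one before it is completed fails the run):
1. core, jar and dropper bottle all stand upright on the green mat (centres over the mat) and the cube is still where it stood on the tray (within 15 mm) (x of core_center in the frame of mat between -0.075 and 0.075 m and y of core_center in the frame of mat between -0.075 and 0.075 m and height (world z) of core_center between 0.045 and 0.061 m and angle between each of core_center, jar_center, dropper_center's own z axis and vertical below 0.15 rad and x of jar_center in the frame of mat between -0.075 and 0.075 m and y of jar_center in the frame of mat between -0.075 and 0.075 m and height (world z) of jar_center between 0.033 and 0.049 m and x of dropper_center in the frame of mat between -0.075 and 0.075 m and y of dropper_center in the frame of mat between -0.075 and 0.075 m and height (world z) of dropper_center between 0.046 and 0.062 m and distance of cube_center from where it was at the start of the episode below 0.015 m), for 0.2 s.
2. the cube stands in the middle of the pan (within 15 mm) while the three are still on the mat (horizontal distance between cube_center and pan below 0.015 m and z of cube_center in the frame of pan between 0.019 and 0.031 m and angle between cube_center's own z axis and vertical below 0.1 rad and x of core_center in the frame of mat between -0.075 and 0.075 m and y of core_center in the frame of mat between -0.075 and 0.075 m and height (world z) of core_center between 0.045 and 0.061 m and angle between each of core_center, jar_center, dropper_center's own z axis and vertical below 0.15 rad and x of jar_center in the frame of mat between -0.075 and 0.075 m and y of jar_center in the frame of mat between -0.075 and 0.075 m and height (world z) of jar_center between 0.033 and 0.049 m and x of dropper_center in the frame of mat between -0.075 and 0.075 m and y of dropper_center in the frame of mat between -0.075 and 0.075 m and height (world z) of dropper_center between 0.046 and 0.062 m), for 0.2 s.
At the end, for the whole second after the job is handed in: The cube stands on the scale's pan within 15 mm of its centre; core, jar and dropper bottle stand upright on the tray, each within 15 mm of where it stood at the start; all released and at rest (horizontal distance between cube_center and pan below 0.015 m and z of cube_center in the frame of pan between 0.019 and 0.031 m and angle between cube_center's own z axis and vertical below 0.1 rad and distance of each of core_center, jar_center, dropper_center from where it was at the start of the episode below 0.015 m and angle between each of core_center, jar_center, dropper_center's own z axis and vertical below 0.12 rad and linear speed of each of core, jar, dropper, cube below 0.02 m/s); the robot touches nothing.
It fails at once if the core, the jar, the dropper bottle or the cube is tipped over (more than about 35 degrees) (angle between any of core_center, jar_center, dropper_center, cube_center's own z axis and vertical above 0.6 rad).
It fails at once if the white pipe elbow is shifted by more than 20 mm (distance of elbow_center from where it was at the start of the episode above 0.02 m).
It also fails if it takes over 136 s, if anything falls off the work surface, if the arm or the gripper's body presses on something with over 40 N, if the wrist force passes 120 N, or if a joint passes its speed limit or range.

## Working session

There is one attempt and no reset: what is moved stays moved. The work goes in short steps, Python scripts to look and compute and a tool call to move; the robot and the scene stay as the last step left them, time stands still between calls to the robot, and variables do not carry over. Pictures are saved under pics/ and viewed, at most 14 in all, crops included, and the job is handed in when it is done.

Besides the shell and the picture viewer there is one more tool, called after "Emit:" as a command line: name --argument value ..., lists and objects as JSON in quotes. servo_tool: Moves the arm, as the interface text tells. Its arguments: {"type":"object","properties":{"increments":{"type":"array"},"squeeze":{"type":"number"}},"required":["increments"]}

```bash
mkdir -p pics; cat > h.py <<'E'
import numpy as np, cv2
from station import ctrl
def shot(n,f):
    c=ctrl.capture(n); np.savez(f'pics/{f}.npz',**c)
    cv2.imwrite(f'pics/{f}.png',cv2.cvtColor(c['color'],cv2.COLOR_RGB2BGR)); return c
def pts(c):
    z=c['z_map'];v,u=np.mgrid[:z.shape[0],:z.shape[1]]
    K=c['K'];P=np.stack([(u-K[0,2])/K[0,0]*z,(v-K[1,2])/K[1,1]*z,z],-1)
    return P@c['pose'][:3,:3].T+c['pose'][:3,3]
def ray(c,u,v,h):
    d=c['pose'][:3,:3]@np.linalg.inv(c['K'])@np.array([u,v,1.]);o=c['pose'][:3,3]
    return o+d*(h-o[2])/d[2]
E
python3 - <<'E'
from h import *
print(ctrl.state())
for n in('side','top'):
    c=shot(n,n+'0');print(n,c['K'].round(1).tolist(),c['pose'].round(3).tolist(),(c['z_map']>0).mean())
a=[cv2.imread(f'pics/{n}0.png') for n in('side','top')]
cv2.imwrite('pics/b0.png',cv2.resize(np.hstack(a),(800,300)))
E
```

```text
{'t': 0.0, 'qpos': array([-8.24487838e+01,  1.64543567e+01,  9.04258128e+01, -5.70968542e-04,
        7.32581314e+01, -8.59509672e+00]), 'dq': array([ 0.11156264,  0.08240781,  0.01551667, -0.02720291,  0.06556936,
       -0.05710194]), 'tau': array([-1.65144731e-03, -4.05985951e+01, -2.92627412e+01, -2.39091933e-04,
        5.72160716e-03, -4.31828994e-06]), 'ee_pos': array([ 187.63923697, -647.68910387,  229.90812603]), 'tcp_rot': array([-1.79863171e+02, -2.01289261e-02,  1.61464540e+01]), 'force': array([0.39024684, 0.45793308, 0.40974864]), 'ft_torque': array([-0.00109441,  0.0494161 , -0.00931715]), 'grip_force': 0.0, 'width': 85.34336803305612}
side [[380.6, 0.0, 259.4], [0.0, 380.6, 192.1], [0.0, 0.0, 1.0]] [[1.0, -0.013, 0.003, 519.435], [-0.01, -0.64, 0.769, -826.598], [-0.008, -0.769, -0.64, 610.885], [0.0, 0.0, 0.0, 1.0]] 0.9961802164713541
top [[357.8, 0.0, 253.5], [0.0, 357.8, 192.4], [0.0, 0.0, 1.0]] [[0.012, -0.995, 0.096, 415.635], [-1.0, -0.014, -0.02, -146.103], [0.021, -0.096, -0.995, 1057.444], [0.0, 0.0, 0.0, 1.0]] 0.9962615966796875
```

View pics/top0.png

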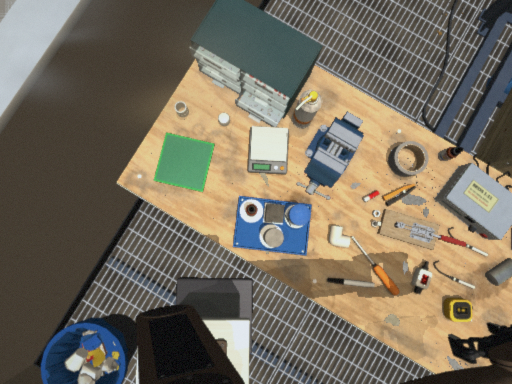

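View pics/side0.png

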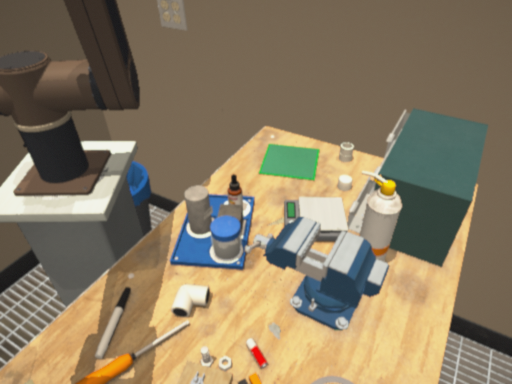

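Top view: dropper at (252,210), cube (274,212), jar (297,215) and core (272,236), so the core stands alone in the near row. The mat is at (185,162), the scale at (268,150) and the elbow at (340,236). The vise stands right of the scale at (335,150). The side view agrees.

```bash
cat > meas.py <<'E'
from h import *
def load(f): return dict(np.load(f'pics/{f}.npz'))
def rect(c,m,h):
    m=cv2.morphologyEx(m.astype(np.uint8),cv2.MORPH_OPEN,np.ones((3,3)))
    cs=max(cv2.findContours(m,0,1)[0],key=cv2.contourArea)[:,0]
    w=np.array([ray(c,u,v,h)[:2] for u,v in cs],np.float32)
    return cv2.minAreaRect(w)
if __name__=='__main__':
  for n in('top','side'):
    c=load(n+'0');P=pts(c);H=cv2.cvtColor(c['color'],cv2.COLOR_RGB2HSV);h,s,v=cv2.split(H)
    m=(h>55)&(h<85)&(s>120)&(P[...,2]<15); print(n,'mat',rect(c,m,3),np.median(P[m][:,2]))
    m=(h>100)&(h<120)&(s>150)&(P[...,2]<25)&(abs(P[...,0]-340)<140)&(abs(P[...,1]+210)<160)
    print(' tray',rect(c,m,14),np.median(P[m][:,2]),P[m].mean(0))
    inT=lambda lo,hi:(P[...,2]>lo)&(P[...,2]<hi)
    near=(abs(P[...,0]-340)<140)&(abs(P[...,1]+210)<170)
    for lo,hi in((45,65),(65,78),(78,95),(98,120)):
        k,l,st,ce=cv2.connectedComponentsWithStats((inT(lo,hi)&near).astype(np.uint8))
        for i in range(1,k):
            if st[i,4]>8:
                q=P[l==i]; print('  ',lo,hi,st[i,4],ce[i].round(1),'z',np.median(q[:,2]).round(1),'mean',q.mean(0).round(1),'mid',((q.max(0)+q.min(0))/2).round(1),'ext',np.ptp(q,0).round(0),'col',c['color'][l==i].mean(0).round())
    for k2 in((268,145),(340,236)) if n=='top' else((322,212),(192,300)):
        u,v2=k2;print('  at',k2,P[v2,u].round(1),c['color'][v2,u])
E
python3 meas.py
```

```text
Traceback (most recent call last):
  File "meas.py", line 11, in <module>
    m=(h>55)&(h<85)&(s>120)&(P[...,2]<15); print(n,'mat',rect(c,m,3),np.median(P[m][:,2]))
                                                         ~~~~^^^^^^^
  File "meas.py", line 5, in rect
    cs=max(cv2.findContours(m,0,1)[0],key=cv2.contourArea)[:,0]
       ~~~^^^^^^^^^^^^^^^^^^^^^^^^^^^^^^^^^^^^^^^^^^^^^^^^
ValueError: max() iterable argument is empty
```

```bash
python3 - <<'E'
from meas import *
c=load('top0');P=pts(c);H=cv2.cvtColor(c['color'],cv2.COLOR_RGB2HSV)
for u,v in((185,162),(268,145),(274,212),(252,210),(297,213),(271,236),(225,225),(340,236),(240,245)):print((u,v),P[v,u].round(1),H[v,u],c['z_map'][v,u])
c=load('side0');P=pts(c);H=cv2.cvtColor(c['color'],cv2.COLOR_RGB2HSV)
for u,v in((290,162),(322,212),(196,190),(225,225),(192,300)):print((u,v),P[v,u].round(1),H[v,u],c['z_map'][v,u])
E
```

```text
(185, 162) [605.5  38.    1. ] [ 70 107 155] 1065.9011
(268, 145) [ 651.9 -206.7   40.5] [ 46  12 233] 1035.9086
(274, 212) [ 457.6 -224.    56.7] [ 20  55 112] 1001.48645
(252, 210) [ 460.2 -161.6  104.6] [173  60  17] 952.8139
(297, 213) [ 454.4 -284.1   88.4] [108 149 202] 970.82513
(271, 236) [ 392.1 -212.5  108.4] [ 21  42 182] 943.5133
(225, 225) [420.  -84.3  -3.3] [ 16 110 218] 1054.8102
(340, 236) [ 392.5 -415.4   32.4] [ 30  32 224] 1023.2289
(240, 245) [ 362.7 -129.6    9.2] [107 168 165] 1037.8518
(290, 162) [607.7  33.5   1.8] [ 71 115 164] 1050.9884
(322, 212) [ 659.7 -208.4   36.7] [ 22  21 233] 842.8238
(196, 190) [ 389.4 -212.6  107.8] [ 17  51 199] 793.4678
(225, 225) [ 453.  -292.8   83.7] [107 154 220] 747.2857
(192, 300) [ 397.1 -422.    22.9] [ 18  60 207] 686.8119
```

```bash
sed -i 's/(s>120)/(s>70)/; s/(s>150)/(s>120)/; s/-340)<140/-420)<110/g; s/+210)</+225)</g' meas.py; python3 meas.py; python3 - <<'E'
from meas import *
a=cv2.imread('pics/top0.png')[120:270,140:370];cv2.imwrite('pics/crop0.png',cv2.resize(a,None,fx=3.4,fy=3.4,interpolation=cv2.INTER_CUBIC))
# scale outlines
for n,g in(('top',(268,145)),('side',(322,212))):
    c=load(n+'0');P=pts(c);H=cv2.cvtColor(c['color'],cv2.COLOR_RGB2HSV)
    m=(P[...,2]>28)&(P[...,2]<48)&(H[...,1]<60)&(H[...,2]>190)&(abs(P[...,0]-652)<90)&(abs(P[...,1]+207)<90)
    k,l,st,ce=cv2.connectedComponentsWithStats(m.astype(np.uint8));i=l[g[1],g[0]]
    print(n,'pan',rect(c,l==i,38),P[l==i].mean(0))
E
```

```text
top mat ((606.3782958984375, 41.162776947021484), (147.4480438232422, 148.2332000732422), 77.56663513183594) 3.6099813342916605
 tray ((401.55859375, -160.71311950683594), (93.76290130615234, 92.36830139160156), 83.1551284790039) 8.505262738638521 [ 400.14745655 -217.29439202    8.99013726]
   45 65 324 [274.4 212.8] z 58.1 mean [ 455.3 -225.1   58. ] mid [ 455.  -225.5   54.9] ext [50. 53. 19.] col [106. 100.  87.]
   45 65 20 [289.3 219. ] z 58.4 mean [ 438.7 -266.9   57.3] mid [ 438.8 -271.    57.1] ext [33. 20. 16.] col [103. 106. 104.]
   65 78 17 [306.5 188.9] z 75.3 mean [ 522.2 -312.7   72.8] mid [ 520.6 -313.    71.4] ext [19. 12. 12.] col [145. 133. 116.]
   65 78 51 [250.9 209.5] z 68.4 mean [ 463.1 -159.1   68.9] mid [ 463.3 -160.8   70.5] ext [31. 31. 10.] col [112.  77.  62.]
   78 95 84 [314.4 190.8] z 82.4 mean [ 516.1 -332.5   83.5] mid [ 514.5 -336.1   86.5] ext [31. 46. 17.] col [166. 165. 157.]
   78 95 369 [299.6 214.4] z 84.2 mean [ 450.8 -291.7   84.1] mid [ 450.7 -291.9   83.5] ext [57. 58. 10.] col [ 82. 126. 192.]
   78 95 34 [251.4 209.8] z 85.5 mean [ 461.
[... 2622 characters left out ...]
. 11. 11.] col [81. 65. 46.]
   98 120 370 [196.1 194.8] z 107.2 mean [ 391.1 -226.5  106.4] mid [ 390.2 -221.8  104.1] ext [49. 51. 12.] col [179. 164. 144.]
   98 120 27 [247.6 248.2] z 100.9 mean [ 498.9 -369.3  100.7] mid [ 499.5 -369.6  100.7] ext [11. 11.  5.] col [182. 175. 162.]
  at (322, 212) [ 659.7 -208.4   36.7] [233 228 214]
  at (192, 300) [ 397.1 -422.    22.9] [207 188 158]
top pan ((657.792724609375, -208.7187042236328), (103.44535064697266, 98.49008178710938), 87.48785400390625) [ 657.82549927 -208.56534268   38.46488183]
side pan ((658.9412841796875, -211.81187438964844), (105.562255859375, 98.07717895507812), 87.81663513183594) [ 664.03462074 -208.05560762   37.42314286]
```

View pics/crop0.png

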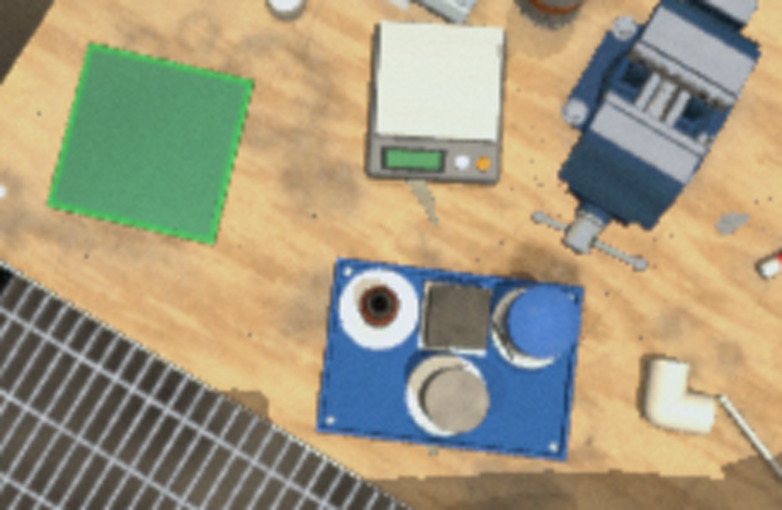

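Measurements from both views agree to about 3 mm (averages in world mm):

| Thing | Position (x, y) | Height, top / side view |
|---|---|---|
| dropper | (464, -161.5) | – |
| jar | (451.5, -293) | top at 84 / 83 |
| core | (389.5, -221) | top at 108 / 107 |
| cube | (457, -226) | top at 58 / 57 |
| pan | (658.5, -210) | 38 / 37 |
| mat | (607, 40), yaw -12.8° | 3.6 / 2.5 |

Core to cube is 67 mm and dropper to jar is 132 mm, which matches the tray marks. First I turn the tool to yaw 90, so that tool x = world y, tool y = world x and tool z = down.

Emit:
servo_tool --increments '[[[0,0,-0.1074,0,0,0,0.75],[0,0,-0.1074,0,0,0,0.75],[0,0,-0.1074,0,0,0,0.75],[0,0,-0.1074,0,0,0,0.75],[0,0,-0.1074,0,0,0,0.75],[0,0,-0.1074,0,0,0,0.75],[0,0,-0.1074,0,0,0,0.75],[0,0,-0.1074,0,0,0,0.75],[0,0,-0.1074,0,0,0,0.75],[0,0,-0.1074,0,0,0,0.75],[0,0,-0.1074,0,0,0,0.75],[0,0,-0.1074,0,0,0,0.75]]]' --squeeze 40

```text
t: 1.1
ee_pos: [187.7, -648.0, 230.5]
tcp_rot: [-180.0, -0.1, 90.3]
force: [0.8, 0.0, -0.5]
width: 64.0
grip_force: 0.0
```

Emit:
servo_tool --increments '[[[0,0,0,27,15.35,0,0.75],[0,0,0,27,15.35,0,0.75],[0,0,0,27,15.35,0,0.75],[0,0,0,27,15.35,0,0.75],[0,0,0,27,15.35,0,0.75],[0,0,0,27,15.35,0,0.75],[0,0,0,27,15.35,0,0.75],[0,0,0,27,15.35,0,0.75],[0,0,0,27,15.35,0,0.75],[0,0,0,27,15.35,0,0.75],[0,0,0,27,15.35,0,0.75],[0,0,0,27,15.35,0,0.75]]]'

```text
t: 2.1
ee_pos: [372.3, -322.7, 230.9]
tcp_rot: [-180.0, -0.0, 90.0]
force: [0.2, 0.4, 0.1]
width: 63.9
grip_force: 0.0
```

Emit:
servo_tool --increments '[[[0,0,0,27,15.35,0,0.75],[0,0,0,27,15.35,0,0.75],[0,0,0,27,15.35,0,0.75],[0,0,0,27,15.35,0,0.75],[0,0,0,27,15.35,0,0.75],[0,0,0,27,15.35,0,0.75],[0,0,0,0,0,20,0.75],[0,0,0,0,0,20,0.75],[0,0,0,0,0,20,0.75],[0,0,0,0,0,0,0.75],[0,0,0,0,0,0,0.75],[0,0,0,0,0,0,0.75]]]'

```text
t: 3.1
ee_pos: [464.5, -162.8, 172.2]
tcp_rot: [180.0, 0.0, 90.0]
force: [0.3, -0.8, 0.4]
width: 63.8
grip_force: 0.0
```

```bash
python3 - <<'E'
from h import *
print(ctrl.state()['ee_pos'].round(1),ctrl.state()['tcp_rot'].round(2),ctrl.state()['qpos'].round(1))
c=shot('side','side1');cv2.imwrite('pics/crop1.png',cv2.resize(cv2.imread('pics/side1.png')[60:280,130:350],None,fx=2.5,fy=2.5))
E
```

```text
[ 464.5 -162.8  172.2] [1.7995e+02 3.0000e-02 8.9970e+01] [-31.1  -3.7 118.7   0.   64.9 -31.1]
```

View pics/crop1.png

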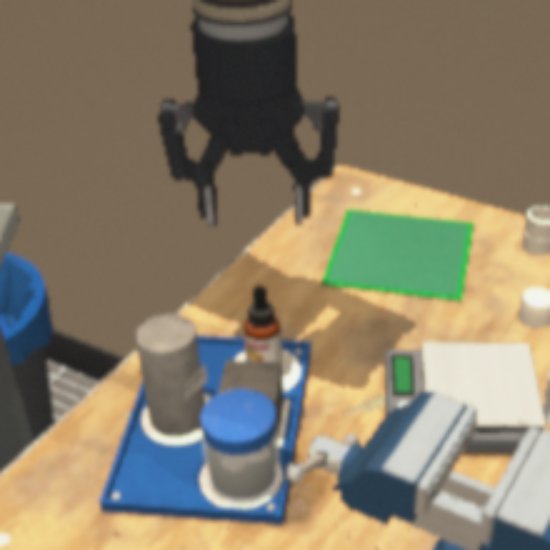

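The open fingers at crop (210,215) and (300,215) straddle the dropper at (262,310), centred on it. The way down is clear. Next I descend and close.

Emit:
servo_tool --increments '[[[0,0,0,0,0,22,0.75],[0,0,0,0,0,22,0.75],[0,0,0,0,0,22,0.75],[0,0,0,0,0,22,0.75],[0,0,0,0,0,20,0.75],[0,0,0,0,0,12,0.75],[0,0,0,0,0,6,0.75],[0,0,0,0,0,0,0.75],[0,0,0,0,0,0,0.3],[0,0,0,0,0,0,0],[0,0,0,0,0,0,0],[0,0,0,0,0,0,0]]]' --squeeze 30

```text
t: 4.15
ee_pos: [465.2, -163.1, 47.0]
tcp_rot: [179.9, 0.1, 90.0]
force: [-1.0, 0.2, 4.4]
width: 31.1
grip_force: 29.6
```

Emit:
servo_tool --increments '[[[0,0,0,0,0,0,0],[0,0,0,0,0,0,0],[0,0,0,0,0,0,0],[0,0,0,0,0,0,0]]]'

```text
t: 4.48
ee_pos: [465.2, -163.1, 47.0]
tcp_rot: [179.9, 0.1, 90.0]
force: [-1.0, -0.6, 6.5]
width: 31.4
grip_force: 29.7
```

Emit:
servo_tool --increments '[[[0,0,0,0,0,-10,0],[0,0,0,0,0,-20,0],[0,0,0,0,0,-20,0],[0,0,0,0,0,-20,0],[0,0,0,0,0,-20,0],[0,0,0,10,10,-10,0],[0,0,0,16,16,0,0],[0,0,0,20,20,0,0],[0,0,0,20,20,0,0],[0,0,0,20,20,0,0],[0,0,0,20,20,0,0],[0,0,0,20,20,0,0]]]'

```text
t: 5.48
ee_pos: [590.7, -35.1, 145.5]
tcp_rot: [-180.0, -0.0, 90.0]
force: [-0.4, -1.1, -0.4]
width: 31.5
grip_force: 30.0
```

Emit:
servo_tool --increments '[[[0,0,0,20,20,0,0],[0,0,0,20,20,0,0],[0,0,0,15,15,0,0],[0,0,0,10,11,0,0],[0,0,0,0,0,10,0],[0,0,0,0,0,20,0],[0,0,0,0,0,20,0],[0,0,0,0,0,20,0],[0,0,0,0,0,10,0],[0,0,0,0,0,8,0],[0,0,0,0,0,0,0],[0,0,0,0,0,0,0]]]'

```text
t: 6.48
ee_pos: [656.1, 28.3, 57.5]
tcp_rot: [180.0, 0.0, 90.0]
force: [0.0, -0.5, 0.3]
width: 31.6
grip_force: 30.0
```

Emit:
servo_tool --increments '[[[0,0,0,0,0,6,0],[0,0,0,0,0,5,0],[0,0,0,0,0,3,0],[0,0,0,0,0,2,0],[0,0,0,0,0,0.5,0],[0,0,0,0,0,0,0],[0,0,0,0,0,0,0]]]'

```text
t: 7.07
ee_pos: [656.3, 28.5, 42.1]
tcp_rot: [-180.0, 0.0, 90.0]
force: [-3.5, 0.2, 5.7]
width: 30.9
grip_force: 30.7
```

Emit:
servo_tool --increments '[[[0,0,0,0,0,0,0.5],[0,0,0,0,0,0,0.65],[0,0,0,0,0,0,0.65],[0,0,0,0,0,0,0.65],[0,0,0,0,0,-10,0.65],[0,0,0,0,0,-20,0.65],[0,0,0,0,0,-20,0.65],[0,0,0,0,0,-20,0.65],[0,0,0,0,0,-20,0.65],[0,0,0,0,0,-20,0.65],[0,0,0,0,0,-10,0.65],[0,0,0,0,0,0,0.65]]]'

```text
t: 8.07
ee_pos: [658.2, 28.4, 165.1]
tcp_rot: [179.6, 0.0, 90.0]
force: [-0.1, -0.1, -0.0]
width: 55.4
grip_force: 0.0
```

Emit:
servo_tool --increments '[[[0,0,0,-10,-10,0,0.65],[0,0,0,-20,-21,0,0.9],[0,0,0,-22,-24,0,0.9],[0,0,0,-22,-24,0,0.9],[0,0,0,-22,-24,0,0.9],[0,0,0,-22,-24,0,0.9],[0,0,0,-22,-24,0,0.9],[0,0,0,-22,-24,0,0.9],[0,0,0,-22,-24,0,0.9],[0,0,0,-22,-24,0,0.9],[0,0,0,-22,-23.5,0,0.9],[0,0,0,-22,-20,0,0.9]]]'

```text
t: 9.07
ee_pos: [387.4, -221.5, 159.4]
tcp_rot: [-179.9, -0.1, 90.0]
force: [0.0, 0.1, 0.7]
width: 76.7
grip_force: 0.0
```

Emit:
servo_tool --increments '[[[0,0,0,0,0,0,0.9],[0,0,0,0,0,10,0.9],[0,0,0,0,0,20,0.9],[0,0,0,0,0,20,0.9],[0,0,0,0,0,20,0.9],[0,0,0,0,0,15,0.9],[0,0,0,0,0,9.5,0.9],[0,0,0,0,0,0,0.9],[0,0,0,0,0,0,0.4],[0,0,0,0,0,0,0],[0,0,0,0,0,0,0],[0,0,0,0,0,0,0]]]' --squeeze 60

```text
t: 10.07
ee_pos: [390.1, -221.7, 67.3]
tcp_rot: [179.9, 0.1, 90.0]
force: [-1.1, 0.7, 3.1]
width: 49.1
grip_force: 61.8
```

Emit:
servo_tool --increments '[[[0,0,0,0,0,0,0],[0,0,0,0,0,0,0],[0,0,0,0,0,0,0]]]'

```text
t: 10.32
ee_pos: [390.1, -221.8, 67.3]
tcp_rot: [179.9, 0.0, 90.0]
force: [-1.5, 1.5, 5.3]
width: 48.8
grip_force: 61.9
```

Emit:
servo_tool --increments '[[[0,0,0,0,0,-10,0],[0,0,0,0,0,-20,0],[0,0,0,0,0,-20,0],[0,0,0,0,0,-20,0],[0,0,0,0,0,-20,0],[0,0,0,0,0,-10,0],[0,0,0,10,6,0,0],[0,0,0,18,10,0,0],[0,0,0,24,14,0,0],[0,0,0,24,14,0,0],[0,0,0,24,14,0,0],[0,0,0,24,14,0,0]]]'

```text
t: 11.32
ee_pos: [461.2, -95.9, 165.0]
tcp_rot: [-179.9, -0.0, 90.0]
force: [0.7, -0.4, -5.4]
width: 48.7
grip_force: 63.0
```

Emit:
servo_tool --increments '[[[0,0,0,24,14,0,0],[0,0,0,24,14,0,0],[0,0,0,24,14,0,0],[0,0,0,24,14,0,0],[0,0,0,24,14,0,0],[0,0,0,24,14,0,0],[0,0,0,24,14,0,0],[0,0,0,16,9,0,0],[0,0,0,9,4.5,0,0],[0,0,0,0,0,0,0],[0,0,0,0,0,15,0],[0,0,0,0,0,20,0]]]'

```text
t: 12.32
ee_pos: [574.2, 94.8, 132.7]
tcp_rot: [179.8, 0.0, 90.0]
force: [1.1, -0.5, -5.5]
width: 48.8
grip_force: 63.2
```

Emit:
servo_tool --increments '[[[0,0,0,0,0,20,0],[0,0,0,0,0,20,0],[0,0,0,0,0,12,0],[0,0,0,0,0,8,0],[0,0,0,0,0,5,0],[0,0,0,0,0,3,0],[0,0,0,0,0,1.5,0],[0,0,0,0,0,0,0],[0,0,0,0,0,0,0]]]'

```text
t: 13.07
ee_pos: [574.1, 95.6, 62.9]
tcp_rot: [179.9, 0.0, 90.0]
force: [0.1, -0.4, -4.4]
width: 48.7
grip_force: 63.4
```

Emit:
servo_tool --increments '[[[0,0,0,0,0,1,0],[0,0,0,0,0,0,0],[0,0,0,0,0,0,0.5],[0,0,0,0,0,0,0.85],[0,0,0,0,0,0,0.85],[0,0,0,0,0,0,0.85],[0,0,0,0,0,-10,0.85],[0,0,0,0,0,-20,0.85],[0,0,0,0,0,-20,0.85],[0,0,0,0,0,-20,0.85],[0,0,0,0,0,-20,0.85],[0,0,0,0,0,-10,0.85]]]'

```text
t: 14.07
ee_pos: [574.9, 95.6, 164.8]
tcp_rot: [179.7, 0.0, 90.0]
force: [0.3, -0.0, -0.1]
width: 72.6
grip_force: 0.0
```

Emit:
servo_tool --increments '[[[0,0,0,-14,-4.5,0,0.88],[0,0,0,-24,-7.5,0,0.88],[0,0,0,-24,-7.5,0,0.88],[0,0,0,-24,-7.5,0,0.88],[0,0,0,-24,-7.5,0,0.88],[0,0,0,-24,-7.5,0,0.88],[0,0,0,-24,-7.5,0,0.88],[0,0,0,-24,-7.5,0,0.88],[0,0,0,-24,-7.5,0,0.88],[0,0,0,-24,-7.5,0,0.88],[0,0,0,-24,-7.5,0,0.88],[0,0,0,-24,-7.5,0,0.88]]]'

```text
t: 15.07
ee_pos: [484.2, -183.8, 159.4]
tcp_rot: [-179.9, -0.1, 90.0]
force: [0.5, 0.3, 0.5]
width: 75.5
grip_force: 0.0
```

Emit:
servo_tool --increments '[[[0,0,0,-24,-7.5,0,0.9],[0,0,0,-24,-7.5,0,0.9],[0,0,0,-24,-7.5,0,0.9],[0,0,0,-24,-7.5,0,0.9],[0,0,0,-14.65,-4.5,0,0.9],[0,0,-0.0873,0,0,0,0.9],[0,0,-0.0873,0,0,0,0.9],[0,0,-0.0873,0,0,0,0.9],[0,0,0,0,0,10,0.9],[0,0,0,0,0,20,0.9],[0,0,0,0,0,20,0.9],[0,0,0,0,0,0,0.9],[0,0,0,0,0,0,0.9]]]'

```text
schema error: expected 1 to 12 rows
```

Emit:
servo_tool --increments '[[[0,0,0,-24,-7.5,0,0.9],[0,0,0,-24,-7.5,0,0.9],[0,0,0,-24,-7.5,0,0.9],[0,0,0,-24,-7.5,0,0.9],[0,0,0,-14.65,-4.5,0,0.9],[0,0,-0.0873,0,0,0,0.9],[0,0,-0.0873,0,0,0,0.9],[0,0,-0.0873,0,0,0,0.9],[0,0,0,0,0,10,0.9],[0,0,0,0,0,20,0.9],[0,0,0,0,0,20,0.9],[0,0,0,0,0,0,0.9]]]'

```text
t: 16.07
ee_pos: [448.1, -290.5, 105.0]
tcp_rot: [-179.7, -0.5, 104.9]
force: [-0.6, 1.2, -0.7]
width: 77.1
grip_force: 0.0
```

The 13-row call was refused whole and the 12-row version ran once, so the count is right. I check the view before going down round the jar.

```bash
python3 - <<'E'
from h import *
print(ctrl.state()['ee_pos'].round(1),ctrl.state()['tcp_rot'].round(2))
c=shot('side','side2');shot('top','top2')
a=cv2.resize(cv2.imread('pics/side2.png')[110:290,150:350],(400,360));b=cv2.resize(cv2.imread('pics/top2.png')[115:265,150:317],(400,360))
cv2.imwrite('pics/crop2.png',np.hstack([a,b]))
E
```

```text
[ 448.1 -290.5  105. ] [-179.68   -0.51  104.86]
```

View pics/crop2.png

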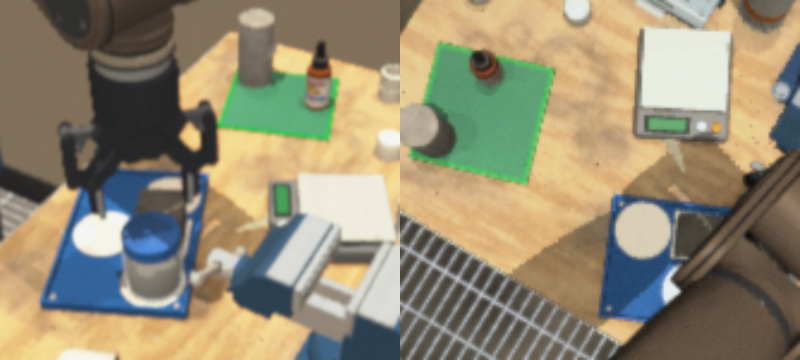

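Emit:
servo_tool --increments '[[[0,0,0,0,0,0,0.95],[0,0,0,0,0,0,0.95],[0,0,0,0,0,0,0.95],[0,0,0,0,0,0,0.95]]]'

```text
t: 16.5
ee_pos: [452.1, -293.5, 111.9]
tcp_rot: [179.9, 0.1, 105.0]
force: [-0.1, -0.3, -0.3]
width: 81.2
grip_force: 0.0
```

```bash
python3 - <<'E'
from h import *
print(ctrl.state()['ee_pos'].round(1),ctrl.state()['tcp_rot'].round(2),ctrl.state()['width'])
c=shot('side','side3');P=pts(c)
for lo,hi in((112,118),(118,126),(126,135)):
    m=(P[...,2]>lo)&(P[...,2]<hi)&(abs(P[...,0]-451)<75)&(abs(P[...,1]+293)<40)
    k,l,st,ce=cv2.connectedComponentsWithStats(m.astype(np.uint8))
    for i in range(1,k):
        if st[i,4]>4:q=P[l==i];print(lo,st[i,4],ce[i].round(1),q.mean(0).round(1),q.min(0).round(1),q.max(0).round(1))
H=cv2.cvtColor(c['color'],cv2.COLOR_RGB2HSV)
m=(H[...,0]>100)&(H[...,0]<118)&(H[...,1]>100)&(P[...,2]>78)&(P[...,2]<92)&(abs(P[...,0]-451)<45);q=P[m];print('lid',(q.max(0)+q.min(0))/2)
cv2.imwrite('pics/crop3.png',cv2.resize(cv2.imread('pics/side3.png')[150:270,170:280],None,fx=5,fy=5))
E
```

```text
[ 452.1 -293.5  111.9] [1.7994e+02 1.0000e-01 1.0499e+02] 81.21221495652492
126 23 [247.4 205.5] [ 498.3 -289.7  131.4] [ 491.6 -295.2  127.3] [ 507. -279.  135.]
126 22 [199.8 215.4] [ 411.2 -315.2  131.4] [ 402.3 -317.5  126.4] [ 417.1 -312.   134.9]
lid [ 453.87669259 -294.59692004   82.23113981]
```

View pics/crop3.png

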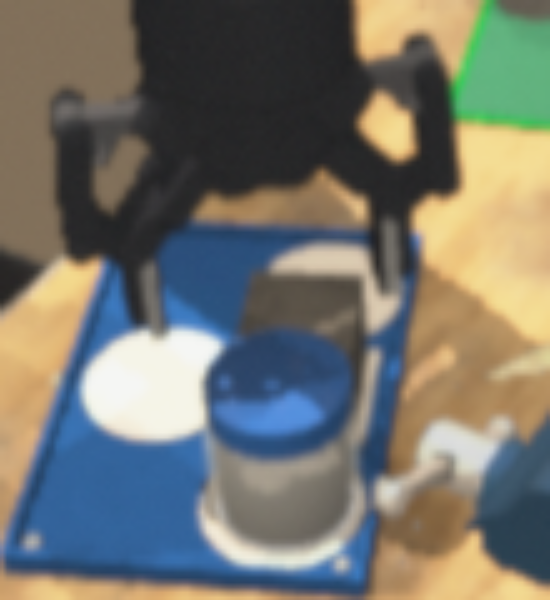

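The settled fingers centre at x≈455 in the side view, where the lid is at 454, and the vise handle ball (499,-369) is well clear. Down and grip.

Emit:
servo_tool --increments '[[[0,0,0,0,0,10,0.95],[0,0,0,0,0,15,0.95],[0,0,0,0,0,15,0.95],[0,0,0,0,0,15,0.95],[0,0,0,0,0,13,0.95],[0,0,0,0,0,8,0.95],[0,0,0,0,0,0,0.95],[0,0,0,0,0,0,0.95],[0,0,0,0,0,0,0.6],[0,0,0,0,0,0,0],[0,0,0,0,0,0,0],[0,0,0,0,0,0,0]]]' --squeeze 35

```text
t: 17.55
ee_pos: [452.5, -293.9, 36.1]
tcp_rot: [179.9, 0.1, 105.0]
force: [-0.3, -0.2, 2.5]
width: 60.6
grip_force: 38.7
```

Emit:
servo_tool --increments '[[[0,0,0,0,0,0,0],[0,0,0,0,0,0,0],[0,0,0,0,0,0,0]]]'

```text
t: 17.8
ee_pos: [452.5, -293.9, 36.1]
tcp_rot: [179.9, 0.1, 105.0]
force: [0.4, 0.6, 5.1]
width: 60.5
grip_force: 39.0
```

Emit:
servo_tool --increments '[[[0,0,0,0,0,-8,0],[0,0,0,0,0,-15,0],[0,0,0,0,0,-20,0],[0,0,0,0,0,-20,0],[0,0,0,0,0,-20,0],[0,0,0.0873,0,0,-17,0],[0,0,0.0873,0,0,0,0],[0,0,0.0873,0,0,0,0],[0,0,0,17,6.5,0,0],[0,0,0,24,8.5,0,0],[0,0,0,24,8.5,0,0],[0,0,0,24,8.5,0,0]]]'

```text
t: 18.8
ee_pos: [482.7, -202.5, 133.8]
tcp_rot: [-179.9, -0.1, 89.9]
force: [-0.3, 0.4, -1.6]
width: 60.8
grip_force: 38.7
```

Emit:
servo_tool --increments '[[[0,0,0,24,8.5,0,0],[0,0,0,24,8.5,0,0],[0,0,0,24,8.5,0,0],[0,0,0,24,8.5,0,0],[0,0,0,24,8.5,0,0],[0,0,0,24,8.5,0,0],[0,0,0,24,8.5,0,0],[0,0,0,24,8.5,0,0],[0,0,0,20,7,0,0],[0,0,0,0,0,0,0],[0,0,0,0,0,15,0],[0,0,0,0,0,20,0]]]'

```text
t: 19.8
ee_pos: [559.5, 7.9, 100.9]
tcp_rot: [179.8, 0.1, 90.1]
force: [-0.2, -0.6, -1.6]
width: 60.7
grip_force: 38.8
```

Emit:
servo_tool --increments '[[[0,0,0,0,0,20,0],[0,0,0,0,0,20,0],[0,0,0,0,0,12,0],[0,0,0,0,0,8,0],[0,0,0,0,0,5,0],[0,0,0,0,0,3,0],[0,0,0,0,0,2,0],[0,0,0,0,0,0,0],[0,0,0,0,0,0,0]]]'

```text
t: 20.55
ee_pos: [559.7, 7.7, 31.2]
tcp_rot: [179.9, 0.0, 90.0]
force: [-1.6, -0.0, 1.5]
width: 61.1
grip_force: 39.0
```

Emit:
servo_tool --increments '[[[0,0,0,0,0,0,0.8],[0,0,0,0,0,0,0.95],[0,0,0,0,0,0,0.95],[0,0,0,0,0,0,0.95],[0,0,0,0,0,-10,0.95],[0,0,0,0,0,-20,0.95],[0,0,0,0,0,-20,0.95],[0,0,0,0,0,-20,0.95],[0,0,0,0,0,-20,0.95],[0,0,0,0,0,-20,0.95],[0,0,0,0,0,-10,0.95],[0,0,0,0,0,0,0.95]]]'

```text
t: 21.55
ee_pos: [560.7, 7.6, 153.6]
tcp_rot: [179.6, 0.1, 90.0]
force: [-0.3, -0.0, 0.7]
width: 81.1
grip_force: 0.0
```

```bash
python3 - <<'E'
from meas import *
print(ctrl.state()['ee_pos'].round(1))
for n in('side','top'):
    c=shot(n,n+'4');P=pts(c);m=(P[...,2]>50)&(P[...,2]<66)&(abs(P[...,0]-457)<45)&(abs(P[...,1]+226)<45)
    print(n,m.sum(),P[m].mean(0).round(1),rect(c,m,58))
    for nm,h,p in(('core',103,(573,96)),('jar',79,(558,8)),('drop',105,(656,29))):
        m=(abs(P[...,2]-h)<5)&(np.hypot(P[...,0]-p[0],P[...,1]-p[1])<45)
        q=P[m]
        if len(q):print(nm,len(q),((q.max(0)+q.min(0))/2).round(1),np.median(q[:,2]).round(1))
a=cv2.resize(cv2.imread('pics/side4.png')[110:290,150:350],(400,360));b=cv2.resize(cv2.imread('pics/top4.png')[115:265,150:317],(400,360))
cv2.imwrite('pics/crop4.png',np.hstack([a,b]))
E
```

```text
[560.7   7.6 153.6]
side 429 [ 457.7 -231.    56.9] ((457.54345703125, -231.5817108154297), (53.04872131347656, 51.770538330078125), 88.88200378417969)
core 149 [575.1  94.4 101.4] 102.0
jar 232 [561.3   5.4  77.6] 78.0
drop 7 [656.3  28.1 101.6] 101.5
top 318 [ 455.3 -225.3   58.2] ((455.63458251953125, -225.22503662109375), (50.0998649597168, 49.8375129699707), 85.51944732666016)
core 97 [563.1  99.6 102.6] 103.3
jar 152 [557.2  -4.1  78.8] 78.7
```

View pics/crop4.png

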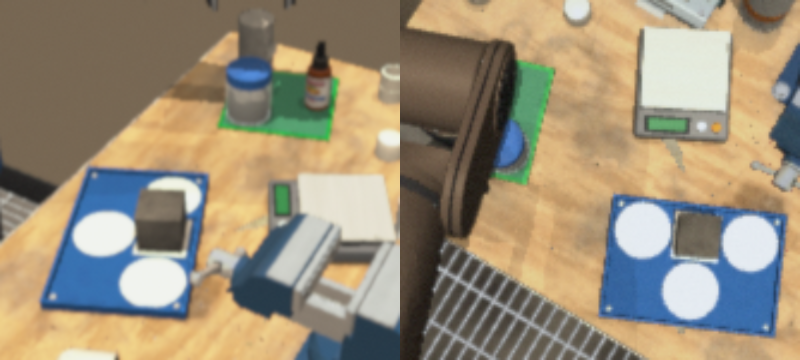

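All three stand upright on the mat, and the cube is still on its square mark with yaw about -4.5°. Next, the cube.

Emit:
servo_tool --increments '[[[0,0,0,-22,-9.5,0,0.95],[0,0,0,-22,-9.5,0,0.95],[0,0,0,-22,-9.5,0,0.95],[0,0,0,-22,-9.5,0,0.95],[0,0,0,-22,-9.5,0,0.95],[0,0,0,-22,-9.5,0,0.95],[0,0,0,-22,-9.5,0,0.95],[0,0,0,-22,-9.5,0,0.95],[0,0,0,-22,-9.5,0,0.95],[0,0,0,-22,-9.5,0,0.95],[0,0,0,-14,-6.5,0,0.95],[0,0,0.08,0,0,0,0.95]]]'

```text
t: 22.65
ee_pos: [455.2, -227.8, 147.8]
tcp_rot: [-179.8, -0.1, 85.2]
force: [0.5, 0.4, -0.8]
width: 81.3
grip_force: 0.0
```

Emit:
servo_tool --increments '[[[0,0,0,0,0,10,0.95],[0,0,0,0,0,20,0.95],[0,0,0,0,0,20,0.95],[0,0,0,0,0,20,0.95],[0,0,0,0,0,20,0.95],[0,0,0,0,0,15,0.95],[0,0,0,0,0,15,0.95],[0,0,0,0,0,9.8,0.95],[0,0,0,0,0,0,0.95],[0,0,0,0,0,0,0.5],[0,0,0,0,0,0,0],[0,0,0,0,0,0,0]]]' --squeeze 50

```text
t: 23.65
ee_pos: [457.8, -226.5, 21.2]
tcp_rot: [179.9, 0.1, 85.4]
force: [1.2, 0.7, -0.6]
width: 49.4
grip_force: 53.4
```

Emit:
servo_tool --increments '[[[0,0,0,0,0,0,0],[0,0,0,0,0,0,0],[0,0,0,0,0,0,0]]]'

```text
t: 23.9
ee_pos: [457.8, -226.5, 21.0]
tcp_rot: [179.9, 0.1, 85.4]
force: [0.6, -0.3, 1.7]
width: 49.6
grip_force: 53.9
```

Emit:
servo_tool --increments '[[[0,0,0,0,0,-10,0],[0,0,0,0,0,-20,0],[0,0,0,0,0,-20,0],[0,0,0,0,0,-20,0],[0,0,-0.08,0,0,-10,0],[0,0,0,1,12,0,0],[0,0,0,2,22,0,0],[0,0,0,2,24,0,0],[0,0,0,2,24,0,0],[0,0,0,2,24,0,0],[0,0,0,2,24,0,0],[0,0,0,2,24,0,0]]]'

```text
t: 24.9
ee_pos: [611.9, -212.1, 98.3]
tcp_rot: [-179.9, -0.1, 89.9]
force: [0.9, -0.0, -2.3]
width: 49.5
grip_force: 53.7
```

Emit:
servo_tool --increments '[[[0,0,0,2,24,0,0],[0,0,0,1,15.3,0,0],[0,0,0,0,8,0,0],[0,0,0,0,0,0,0],[0,0,0,0,0,10,0],[0,0,0,0,0,15,0],[0,0,0,0,0,10,0],[0,0,0,0,0,7,0],[0,0,0,0,0,4,0],[0,0,0,0,0,2,0],[0,0,0,0,0,0,0],[0,0,0,0,0,0,0]]]'

```text
t: 25.9
ee_pos: [658.7, -210.3, 52.4]
tcp_rot: [179.9, 0.0, 90.0]
force: [0.1, -0.3, -1.8]
width: 48.9
grip_force: 53.6
```

Emit:
servo_tool --increments '[[[0,0,0,0,0,1,0],[0,0,0,0,0,1,0],[0,0,0,0,0,0,0],[0,0,0,0,0,0,0]]]'

```text
t: 26.23
ee_pos: [659.0, -210.4, 51.1]
tcp_rot: [179.9, 0.0, 90.0]
force: [0.2, 0.2, 1.6]
width: 49.3
grip_force: 53.7
```

Emit:
servo_tool --increments '[[[0,0,0,0,0,0,0.7],[0,0,0,0,0,0,0.95],[0,0,0,0,0,0,0.95],[0,0,0,0,0,0,0.95],[0,0,0,0,0,-10,0.95],[0,0,0,0,0,-20,0.95],[0,0,0,0,0,-20,0.95],[0,0,0,0,0,-20,0.95],[0,0,0,0,0,-20,0.95],[0,0,0,0,0,-10,0.95],[0,0,0,0,0,0,0.95]]]'

```text
t: 27.15
ee_pos: [660.4, -211.0, 154.6]
tcp_rot: [179.6, 0.2, 90.0]
force: [-0.3, -0.5, 0.3]
width: 81.2
grip_force: 0.0
```

Emit:
servo_tool --increments '[[[0,0,0,10,-5,0,0.95],[0,0,0,20,-9,0,0.95],[0,0,0,20,-9,0,0.95],[0,0,0,20,-9,0,0.95],[0,0,0,20,-9,0,0.95],[0,0,0,20,-9,0,0.95],[0,0,0,20,-9,0,0.95],[0,0,0,20,-9,0,0.95],[0,0,0,20,-9,0,0.95],[0,0,0,20,-9,0,0.95],[0,0,0,20,-9,0,0.95],[0,0,0,8,-4.8,0,0.95]]]'

```text
t: 28.15
ee_pos: [555.7, 10.7, 147.6]
tcp_rot: [-179.7, -0.1, 90.1]
force: [0.3, 0.4, 0.1]
width: 81.3
grip_force: 0.0
```

```bash
python3 - <<'E'
from meas import *
print(ctrl.state()['ee_pos'].round(1))
for n in('side','top'):
    c=shot(n,n+'5');P=pts(c);m=(abs(P[...,2]-88)<4)&(abs(P[...,0]-658)<45)&(abs(P[...,1]+210)<45)
    print(n,m.sum(),P[m].mean(0).round(1),rect(c,m,88))
    H=cv2.cvtColor(c['color'],cv2.COLOR_RGB2HSV)
    m=(abs(P[...,2]-78.5)<5)&(H[...,0]>100)&(H[...,0]<118)&(H[...,1]>80)&(np.hypot(P[...,0]-558,P[...,1]-8)<45);q=P[m]
    print('jar',((q.max(0)+q.min(0))/2).round(1),np.ptp(q,0).round(1)) if len(q) else 0
a=cv2.resize(cv2.imread('pics/side5.png')[110:290,200:400],(400,360));b=cv2.resize(cv2.imread('pics/top5.png')[115:265,150:317],(400,360))
cv2.imwrite('pics/crop5.png',np.hstack([a,b]))
E
```

```text
[555.7  10.7 147.6]
side 375 [ 659.9 -214.5   87.4] ((659.7620849609375, -215.08831787109375), (48.925636291503906, 49.7476692199707), 88.87920379638672)
jar [561.2   5.3  77.2] [56.9 56.7  7. ]
top 314 [ 659.1 -210.4   88.3] ((659.3634643554688, -210.7190704345703), (47.93730545043945, 47.41896438598633), 0.9462674856185913)
jar [557.2  -2.8  78.4] [54.  34.5  9.5]
```

View pics/crop5.png

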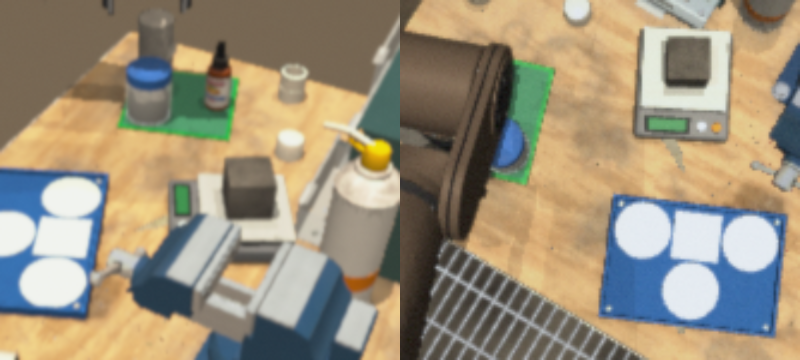

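The cube sits at (659,-211) on the pan, within 2 mm of its centre, and the three are still upright on the mat. Now the jar goes back.

Emit:
servo_tool --increments '[[[0,0,0,0,0,10,0.95],[0,0,0,0,0,20,0.95],[0,0,0,0,0,20,0.95],[0,0,0,0,0,20,0.95],[0,0,0,0,0,20,0.95],[0,0,0,0,0,15,0.95],[0,0,0,0,0,10,0.95],[0,0,0,0,0,5,0.95],[0,0,0,0,0,0,0.95],[0,0,0,0,0,0,0.6],[0,0,0,0,0,0,0],[0,0,0,0,0,0,0]]]' --squeeze 35

```text
t: 29.25
ee_pos: [559.8, 7.7, 31.3]
tcp_rot: [179.8, 0.0, 90.0]
force: [0.8, -0.2, 2.5]
width: 60.5
grip_force: 38.8
```

Emit:
servo_tool --increments '[[[0,0,0,0,0,0,0],[0,0,0,0,0,0,0],[0,0,0,0,0,0,0]]]'

```text
t: 29.5
ee_pos: [559.8, 7.7, 31.3]
tcp_rot: [179.8, 0.0, 90.0]
force: [1.3, -0.6, 4.2]
width: 60.5
grip_force: 38.8
```

Emit:
servo_tool --increments '[[[0,0,0,0,0,-10,0],[0,0,0,0,0,-20,0],[0,0,0,0,0,-20,0],[0,0,0,0,0,-20,0],[0,0,0,0,0,-20,0],[0,0,0,-17,-6.5,0,0],[0,0,0,-24,-8.5,0,0],[0,0,0,-24,-8.5,0,0],[0,0,0,-24,-8.5,0,0],[0,0,0,-24,-8.5,0,0],[0,0,0,-24,-8.5,0,0],[0,0,0,-24,-8.5,0,0]]]'

```text
t: 30.5
ee_pos: [499.6, -153.4, 119.6]
tcp_rot: [-179.9, -0.1, 90.0]
force: [1.2, -0.2, -1.8]
width: 60.6
grip_force: 38.8
```

Emit:
servo_tool --increments '[[[0,0,0,-24,-8.5,0,0],[0,0,0,-24,-8.5,0,0],[0,0,0,-24,-8.5,0,0],[0,0,0,-24,-8.5,0,0],[0,0,0,-24,-8.5,0,0],[0,0,0,-20,-7,0,0],[0,0,-0.0873,0,0,0,0],[0,0,-0.0873,0,0,0,0],[0,0,-0.0873,0,0,0,0],[0,0,0,0,0,10,0],[0,0,0,0,0,20,0],[0,0,0,0,0,20,0]]]'

```text
t: 31.5
ee_pos: [451.7, -292.8, 69.5]
tcp_rot: [180.0, 0.0, 104.9]
force: [-0.0, 0.3, -2.7]
width: 60.5
grip_force: 38.8
```

Emit:
servo_tool --increments '[[[0,0,0,0,0,15,0],[0,0,0,0,0,10,0],[0,0,0,0,0,6,0],[0,0,0,0,0,3,0],[0,0,0,0,0,1,0],[0,0,0,0,0,0,0],[0,0,0,0,0,0,0]]]'

```text
t: 32.08
ee_pos: [452.0, -293.2, 36.3]
tcp_rot: [180.0, 0.0, 105.0]
force: [-2.1, 2.5, 5.0]
width: 60.6
grip_force: 39.3
```

Emit:
servo_tool --increments '[[[0,0,0,0,0,0,0.85],[0,0,0,0,0,0,0.95],[0,0,0,0,0,0,0.95],[0,0,0,0,0,0,0.95],[0,0,0,0,0,-10,0.95],[0,0,0,0,0,-20,0.95],[0,0,0,0,0,-20,0.95],[0,0,0,0,0,-25,0.95],[0,0,0,0,0,-25,0.95],[0,0,0.0873,0,0,-20,0.95],[0,0,0.0873,0,0,0,0.95],[0,0,0.0873,0,0,0,0.95]]]'

```text
t: 33.08
ee_pos: [452.7, -294.1, 158.2]
tcp_rot: [179.8, 0.2, 89.7]
force: [0.2, 0.6, 0.1]
width: 80.8
grip_force: 0.0
```

Emit:
servo_tool --increments '[[[0,0,0,14,4.5,0,0.9],[0,0,0,24,7.5,0,0.9],[0,0,0,24,7.5,0,0.9],[0,0,0,24,7.5,0,0.9],[0,0,0,24,7.5,0,0.9],[0,0,0,24,7.5,0,0.9],[0,0,0,24,7.5,0,0.9],[0,0,0,24,7.5,0,0.9],[0,0,0,24,7.5,0,0.9],[0,0,0,24,7.5,0,0.9],[0,0,0,24,7.5,0,0.9],[0,0,0,24,7.5,0,0.9]]]'

```text
t: 34.08
ee_pos: [539.0, -13.9, 155.9]
tcp_rot: [179.9, 0.0, 90.0]
force: [0.7, -0.2, 0.6]
width: 77.0
grip_force: 0.0
```

Emit:
servo_tool --increments '[[[0,0,0,24,7.5,0,0.9],[0,0,0,24,7.5,0,0.9],[0,0,0,24,7.5,0,0.9],[0,0,0,24,7.5,0,0.9],[0,0,0,14.65,4.5,0,0.9],[0,0,0,0,0,0,0.9],[0,0,0,0,0,10,0.9],[0,0,0,0,0,20,0.9],[0,0,0,0,0,20,0.9],[0,0,0,0,0,20,0.9],[0,0,0,0,0,15,0.9],[0,0,0,0,0,9,0.9]]]'

```text
t: 35.08
ee_pos: [571.2, 94.3, 58.2]
tcp_rot: [-179.8, 0.0, 89.9]
force: [0.5, -0.0, -0.0]
width: 76.7
grip_force: 0.0
```

Emit:
servo_tool --increments '[[[0,0,0,0,0,0,0.9],[0,0,0,0,0,0,0.9],[0,0,0,0,0,0,0.4],[0,0,0,0,0,0,0],[0,0,0,0,0,0,0],[0,0,0,0,0,0,0],[0,0,0,0,0,0,0],[0,0,0,0,0,0,0]]]' --squeeze 60

```text
t: 35.75
ee_pos: [573.9, 95.5, 62.7]
tcp_rot: [179.9, 0.0, 90.0]
force: [-1.6, 0.1, 6.4]
width: 48.8
grip_force: 61.7
```

Emit:
servo_tool --increments '[[[0,0,0,0,0,-10,0],[0,0,0,0,0,-20,0],[0,0,0,0,0,-20,0],[0,0,0,0,0,-20,0],[0,0,0,0,0,-20,0],[0,0,0,0,0,-10,0],[0,0,0,-9,-4.5,0,0],[0,0,0,-16,-9,0,0],[0,0,0,-24,-14,0,0],[0,0,0,-24,-14,0,0],[0,0,0,-24,-14,0,0],[0,0,0,-24,-14,0,0]]]'

```text
t: 36.75
ee_pos: [501.0, -26.4, 158.6]
tcp_rot: [-179.8, -0.0, 90.0]
force: [-0.2, -0.7, -4.8]
width: 49.1
grip_force: 63.2
```

Emit:
servo_tool --increments '[[[0,0,0,-24,-14,0,0],[0,0,0,-24,-14,0,0],[0,0,0,-24,-14,0,0],[0,0,0,-24,-14,0,0],[0,0,0,-24,-14,0,0],[0,0,0,-24,-14,0,0],[0,0,0,-24,-14,0,0],[0,0,0,-18,-10,0,0],[0,0,0,-10,-6,0,0],[0,0,0,0,0,0,0],[0,0,0,0,0,15,0],[0,0,0,0,0,20,0]]]'

```text
t: 37.75
ee_pos: [389.9, -222.0, 126.3]
tcp_rot: [179.9, 0.1, 89.9]
force: [0.9, 1.1, -5.0]
width: 48.9
grip_force: 63.4
```

Emit:
servo_tool --increments '[[[0,0,0,0,0,20,0],[0,0,0,0,0,17,0],[0,0,0,0,0,10,0],[0,0,0,0,0,6,0],[0,0,0,0,0,4,0],[0,0,0,0,0,2,0],[0,0,0,0,0,1,0],[0,0,0,0,0,0,0],[0,0,0,0,0,0,0]]]'

```text
t: 38.5
ee_pos: [390.4, -222.0, 67.7]
tcp_rot: [179.9, 0.1, 90.0]
force: [-3.5, 1.7, 4.2]
width: 49.2
grip_force: 64.2
```

Emit:
servo_tool --increments '[[[0,0,0,0,0,0,0.7],[0,0,0,0,0,0,0.9],[0,0,0,0,0,0,0.9],[0,0,0,0,0,0,0.9],[0,0,0,0,0,-10,0.9],[0,0,0,0,0,-20,0.9],[0,0,0,0,0,-20,0.9],[0,0,0,0,0,-20,0.9],[0,0,0,0,0,-20,0.9],[0,0,0,0,0,-5,0.9],[0,0,0,0,0,0,0.9]]]'

```text
t: 39.42
ee_pos: [390.8, -222.4, 163.5]
tcp_rot: [179.8, 0.2, 90.0]
force: [0.3, -0.2, -0.0]
width: 76.8
grip_force: 0.0
```

Emit:
servo_tool --increments '[[[0,0,0,10,10,0,0.65],[0,0,0,20,21,0,0.65],[0,0,0,22,24,0,0.65],[0,0,0,22,24,0,0.65],[0,0,0,22,24,0,0.65],[0,0,0,22,24,0,0.65],[0,0,0,22,24,0,0.65],[0,0,0,22,24,0,0.65],[0,0,0,22,24,0,0.65],[0,0,0,22,24,0,0.65],[0,0,0,22,23.5,0,0.65],[0,0,0,22,20,0,0.65]]]'

```text
t: 40.42
ee_pos: [656.6, 29.9, 158.7]
tcp_rot: [-179.8, -0.0, 90.0]
force: [0.0, -0.7, 0.6]
width: 55.4
grip_force: 0.0
```

Emit:
servo_tool --increments '[[[0,0,0,0,0,0,0.65],[0,0,0,0,0,0,0.65],[0,0,0,0,0,10,0.65],[0,0,0,0,0,20,0.65],[0,0,0,0,0,20,0.65],[0,0,0,0,0,20,0.65],[0,0,0,0,0,20,0.65],[0,0,0,0,0,15,0.65],[0,0,0,0,0,10,0.65],[0,0,0,0,0,5,0.65],[0,0,0,0,0,0,0.65],[0,0,0,0,0,0,0.65]]]'

```text
t: 41.42
ee_pos: [656.6, 28.3, 41.6]
tcp_rot: [179.9, 0.0, 90.0]
force: [-0.5, 1.1, -0.6]
width: 55.3
grip_force: 0.0
```

Emit:
servo_tool --increments '[[[0,0,0,0,0,0,0.3],[0,0,0,0,0,0,0],[0,0,0,0,0,0,0],[0,0,0,0,0,0,0],[0,0,0,0,0,0,0],[0,0,0,0,0,0,0]]]' --squeeze 30

```text
t: 41.92
ee_pos: [657.1, 28.5, 42.6]
tcp_rot: [179.9, 0.0, 90.0]
force: [-0.4, -0.2, 6.6]
width: 31.2
grip_force: 29.8
```

Emit:
servo_tool --increments '[[[0,0,0,0,0,-10,0],[0,0,0,0,0,-20,0],[0,0,0,0,0,-20,0],[0,0,0,0,0,-20,0],[0,0,0,0,0,-20,0],[0,0,0,0,0,-10,0],[0,0,0,-10,-11,0,0],[0,0,0,-15,-15,0,0],[0,0,0,-20,-20,0,0],[0,0,0,-20,-20,0,0],[0,0,0,-20,-20,0,0],[0,0,0,-20,-20,0,0]]]'

```text
t: 42.92
ee_pos: [548.6, -76.9, 140.3]
tcp_rot: [-179.9, -0.0, 90.0]
force: [-0.2, -0.8, -0.3]
width: 31.0
grip_force: 29.9
```

Emit:
servo_tool --increments '[[[0,0,0,-20,-20,0,0],[0,0,0,-20,-20,0,0],[0,0,0,-20,-20,0,0],[0,0,0,-16,-16,0,0],[0,0,0,-10,-10,0,0],[0,0,0,0,0,0,0],[0,0,0,0,0,15,0],[0,0,0,0,0,20,0],[0,0,0,0,0,20,0],[0,0,0,0,0,17,0],[0,0,0,0,0,10,0],[0,0,0,0,0,6,0]]]'

```text
t: 43.92
ee_pos: [463.5, -161.3, 51.2]
tcp_rot: [-179.9, -0.1, 90.0]
force: [0.5, 0.5, -0.4]
width: 31.4
grip_force: 29.9
```

Emit:
servo_tool --increments '[[[0,0,0,0,0,4,0],[0,0,0,0,0,2,0],[0,0,0,0,0,1,0],[0,0,0,0,0,0.5,0],[0,0,0,0,0,0,0],[0,0,0,0,0,0,0]]]'

```text
t: 44.42
ee_pos: [464.9, -162.8, 47.6]
tcp_rot: [180.0, 0.0, 90.0]
force: [-3.0, 1.9, 6.1]
width: 31.0
grip_force: 30.7
```

Emit:
servo_tool --increments '[[[0,0,0,0,0,0,0.5],[0,0,0,0,0,0,0.7],[0,0,0,0,0,0,0.7],[0,0,0,0,0,0,0.7],[0,0,0,0,0,-10,0.7],[0,0,0,0,0,-20,0.7],[0,0,0,0,0,-20,0.7],[0,0,0,0,0,-25,0.7],[0,0,0,0,0,-25,0.7],[0,0,0,0,0,-25,0.7],[0,0,0,0,0,-20,0.7],[0,0,0,0,0,0,0.7]]]'

```text
t: 45.42
ee_pos: [466.8, -163.9, 196.6]
tcp_rot: [179.5, 0.3, 90.0]
force: [0.3, 0.2, 1.1]
width: 59.9
grip_force: 0.0
```

Emit:
servo_tool --increments '[[[0,0,0,10,5,0,0.7],[0,0,0,20,10,0,0.7],[0,0,0,20,10,0,0.7],[0,0,0,20,10,0,0.7],[0,0,0,20,10,0,0.7],[0,0,0,20,10,0,0.7],[0,0,0,20,10,0,0.7],[0,0,0,20,10,0,0.7],[0,0,0,20,10,0,0.7],[0,0,0,10,5,0,0.7],[0,0,0,0,0,0,0.7],[0,0,0,0,0,0,0.7]]]'

```text
t: 46.42
ee_pos: [553.4, 18.0, 189.2]
tcp_rot: [-179.8, 0.0, 90.1]
force: [0.4, -0.4, -0.2]
width: 59.9
grip_force: 0.0
```

```bash
python3 - <<'E'
from meas import *
print(ctrl.state()['ee_pos'].round(1))
for n in('side','top'):
  for tag in('0','6'):
    c=load(n+'0') if tag=='0' else shot(n,n+'6');P=pts(c)
    for nm,h,p in(('core',108,(389.5,-221)),('jar',84,(451.5,-293)),('drop',107,(464,-161.5)),('cube',88,(659,-210.5))):
        m=(abs(P[...,2]-h)<6)&(np.hypot(P[...,0]-p[0],P[...,1]-p[1])<42);q=P[m]
        if len(q):print(n,tag,nm,len(q),((q.max(0)+q.min(0))/2).round(1),np.median(q[:,2]).round(1))
a=cv2.resize(cv2.imread('pics/side6.png')[110:290,150:350],(400,360));b=cv2.resize(cv2.imread('pics/top6.png')[115:265,150:317],(400,360))
cv2.imwrite('pics/crop6.png',np.hstack([a,b]))
E
```

```text
[553.4  18.  189.2]
side 0 core 335 [ 390.2 -221.8  106.1] 107.4
side 0 jar 536 [ 452.  -294.6   82.2] 83.4
side 0 drop 24 [ 465.2 -163.8  105.3] 104.4
side 6 core 334 [ 391.5 -223.3  106.1] 107.4
side 6 jar 530 [ 453.7 -293.6   82.4] 83.4
side 6 drop 22 [ 465.  -163.3  104.6] 104.5
side 6 cube 390 [ 660.1 -213.4   86.2] 87.3
top 0 core 281 [ 388.3 -220.6  107.6] 108.2
top 0 jar 369 [ 450.7 -291.9   83.5] 84.2
top 0 drop 18 [ 462.8 -158.9  106.8] 106.4
top 6 core 286 [ 389.6 -220.6  107.9] 108.1
top 6 jar 368 [ 450.7 -291.8   83.7] 84.1
top 6 drop 20 [ 462.8 -158.9  106. ] 105.7
top 6 cube 329 [ 658.8 -209.6   87.7] 88.5
```

View pics/crop6.png

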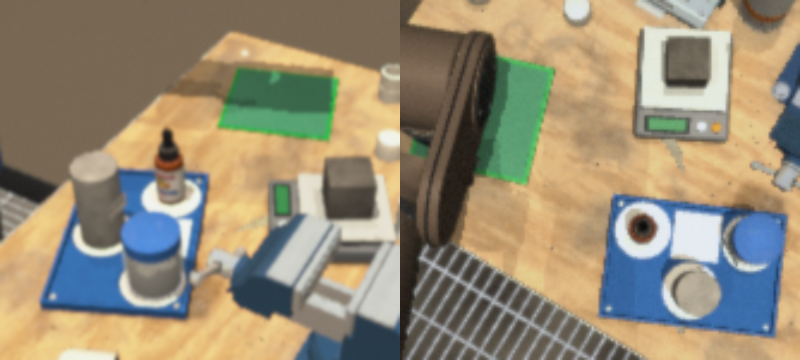

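All three are back upright within 2 mm of where they stood at the start, the cube is centred on the pan and the arm is clear.

```bash
python3 -c "
from station import ctrl
print(ctrl.job_done())"
```

```text
the job is handed in; nothing more can be done
None
```

The job is handed in, with no verdict shown: the cube stands within about 2 mm of the pan's centre, and the core, jar and dropper bottle are back upright on the tray within about 2 mm of their starting places (both from the camera images), after about 46 s on the robot's clock.

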